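# Dock the topping canister and screw its lid on

### The arm

A 6-joint arm with a two-finger parallel gripper is mounted at the origin on the work surface. World frame = base frame: x ahead of the robot, y to its left, z up, the work surface at z = 0. Lengths are in m, angles in rad, forces in N, time in s.
With the tool pointing down it reaches from about 0.425 to 0.95 m from the base axis. Payload 3.5 kg.
Tool frame: the origin (TCP) lies on the centre line of the jaws, within the pads' length; the fingertips stand 11 mm ahead of it and the grasp point (between the pads) lies 8 mm behind it; y points along the fingers, x is the direction in which the jaws open and shut, and the axes are right-handed (so a half turn about y gives the same grasp; the last joint's range is limited). The gripper opens to 85 mm and grips with 20 to 120 N. Pads are 22 mm wide; open, the fingers measure 114 mm over their backs; the gripper's body (76 mm by 85 mm) begins 54 mm behind the grasp point. The pads swing forward as they close: fully open they stand 13 mm farther back than shut.
Start: joints at [-1.27, 0.286, 1.577, -0, 1.279, -0.15], TCP at [0.294, -0.608, 0.242] pointing down, gripper open.
Joint ranges: [-2.77, 2.77], [-0.9, 2.22], [0.21, 2.48], [-1.53, 4.67], [0.24, 2.81], [-2.84, 2.84]. Speed limits (rad/s): [2.79, 2.79, 3.14, 3.14, 3.14, 3.14].

### API

Orientations are given as a unit quaternion [x, y, z, w].
In Python, from plant import get_state, read_camera, sign_off gives the robot as it stands.
- The arm moves only by the shell command python3 -m inch 'ROWS' [FORCE]. ROWS is JSON, a list of rows, each an object of numbers: "ax", "ay", "az": the turn, a rotation vector about the tool's x, y, z in rad; "x", "y", "z": the shift along the tool's x, y, z in mm; "hand": the closure, from -1 (fully open) to 1 (shut). In form: [{"ax": .., "ay": .., "az": .., "x": .., "y": .., "z": .., "hand": ..}, ...]. A call has 1 to 5 rows; each row shifts and turns the commanded pose from where the row before left it, along the tool's axes as they then stand; what a row does not reach is not made up. A row lasts 1/12 s, in which the tool goes at most 41.7 mm and 7.16 degrees, less where a joint would pass 70% of its speed; a pose out of reach is approached as far as the arm can. A call with a gripper value outside its range is refused whole. The fingers move at their own pace and stop on an object; FORCE is the grip in N (left out, the last holds). Time passes only in rows, so rows that do not move let the fingers close. It gives the time, the measured TCP pose, the force and the opening at its end, in the units of the state.
- get_state(): the state, without advancing time (a new reading comes with each control period).
- read_camera(name): name is "side" or "top"; returns a dict with "img" (384x512x3 uint8, red, green, blue), "fov_y" (degrees; the focal length in pixels is half the picture's height over the tangent of half this angle, whatever the lens; pixels are square), "cx", "cy" (the principal point, pixels), "T" (4x4, takes a point from camera to world coordinates). Camera axes: x right, y down, z forward; pixel columns grow to the right and rows downward; lengths in m; the calibration is good to about 2 mm. A picture is of the moment at which its call begins. There is no depth.
- sign_off(): hands the job in, once; it reports no verdict.
The state is a dict: "time": time; "qpos": joint angles; "dq": joint speeds; "joint_efforts": joint torques, N m; "eef_pos": TCP position; "tcp_rot": TCP orientation; "contact_force": force on the tool from outside, world axes, zero at the start; "wrist_torque": the same for the moment, N m; "opening": opening from 0.0 (shut) to 1.0 (fully open).
Only numpy, scipy, OpenCV 4.12 (cv2) and the standard library are available. Lean on these libraries where they do the work, as an engineer would, in place of code of your own. Each camera call takes 0.05 s, during which the arm holds its last target. There are 200 camera calls.

### The job

Close up the blue topping canister on the gelato counter: stand it on the dock so that both pins come up through its foot and it sits down flat. Then set the screw lid level on top of its thread, turn it back (anticlockwise) until it drops in at the thread start, and screw it clockwise until it is fully home with its red bar in line with the canister's long foot. Let go, and leave the jar, the tub and the spatula where they are.

Things in the scene. Friction and masses are not known exactly. Their poses are not given: they have to be found in the camera images.
- dock: Dock, fixed to the counter: grey metal slab 170 (x) x 86 (y) x 18 mm high with two upright brass pins on its top at x = -48 and +48 mm, y = 0, 10 mm thick, rising 14 mm above the slab (to z = 32 mm) with coned tips. Origin: centre of the underside; z up. Its long axis points roughly away from the robot; place and yaw vary.
- canister: Loose canister, 0.3 to 0.5 kg, upright on the counter, 102 mm high. Steel foot plate 130 (x) x 58 (y) x 8 mm with two through holes 13.5 mm wide at x = -48 and +48 mm. Origin: centre of the underside; x along the foot. Alike turned half round; may be docked either way. Docked, its underside is 18 mm above the counter. Only the pins keep it from turning.
- grip (a point): Point to hold the canister, on its axis 64 mm above its underside: its square blue body, 58 x 58 mm, has flat sides from z = 8 to 78 mm and is taken across y, clear of the foot. Above it the round neck, 51 mm across its threads, rises to 102 mm. Same axes as the canister.
- neck (a point): Centre of the neck rim (102 mm above the canister's underside, same axes). Two-start thread, alike every half turn. Angle of lid bar to foot (lid x to canister x), anticlockwise seen from above: put on from above at 0 to 50 degrees (best 20 to 30) the lid rests on top of the ridges, its underside 5 to 8 mm below the rim; a stop there blocks turning clockwise past 0.
- thread (a point): Point on the neck's axis 18 mm below the rim, where the lid's underside is when home. Turned back past 50 degrees (to 55 to 100) the lid comes off the ridge ends and can drop to 13.5 mm below the rim. Turned clockwise from there it runs under the ridges and is drawn down 4 mm more, to a stop at 0 degrees: home. Play: 2 mm sideways, 2.5 mm up and down.
- lid: Loose screw lid, about 0.1 kg, lying right way up on the counter: white cap 62 mm across, 22 mm high, open below, two inside lugs at +x and -x; on top a red bar handle 50 mm long (x), 14 mm wide (y), from z = 22 to 54 mm. Origin: centre of its underside; z up, x along the bar. Alike, and works the same, turned half round.
- bar (a point): Point to grip on the lid's red bar, on the axis, 44 mm above the lid's underside; pinch it across y (14 mm).
- cork_jar: Bystander: amber glass jar with cork top, 66 mm across, 150 mm high. Origin: centre of the underside. Leave alone.
- tub: Bystander: blue tub with yellow lid, 92 mm across, 70 mm high. Origin: centre of the underside. Leave alone.
- spatula: Bystander: spatula 200 mm long lying flat, origin near its middle, x from handle to blade. Leave alone.
Not all that is in view belongs to the job. Several things look just like the lid: the one meant starts farthest from the robot's base. There is more than one size of the dock; the job needs the smaller.

How it is judged:
On the way, in this order (a step that is already met when the one before it is completed fails the run):
1. the canister stands flat on the dock with both pins through its foot (z of canister in the frame of dock below 0.02 m and horizontal distance between canister and dock below 0.004 m and angle between canister's own z axis and vertical below 0.04 rad and angle between the x axis of canister and the x axis of dock, either way round below 0.08 rad), for 0.3 s.
2. the lid rests level on top of the neck's thread, not yet dropped in (all of step 1 and horizontal distance between lid and neck below 0.005 m and angle between lid's own z axis and vertical below 0.1 rad and contact force between lid and canister above 0.2 N and z of lid in the frame of neck between -0.009 and -0.003 m), for 0.2 s.
3. turned back, the lid has dropped in level at the thread start (all of step 1 and horizontal distance between lid and neck below 0.005 m and angle between lid's own z axis and vertical below 0.1 rad and z of lid in the frame of neck between -0.0158 and -0.0105 m), for 0.1 s.
4. the lid is screwed home, its bar in line with the foot (all of step 1 and horizontal distance between lid and neck below 0.005 m and angle between lid's own z axis and vertical below 0.1 rad and angle between the x axis of lid and the x axis of canister, either way round below 0.14 rad and z of lid in the frame of neck between -0.02 and -0.0168 m), for 0.2 s.
At the end, for the whole second after the job is handed in: Canister flat on the dock (0.04 rad, 2 mm), centred to 4 mm, in line to 0.08 rad either way round. Lid underside 16.8 to 20 mm below the rim, level to 0.1 rad, centred to 5 mm, bar within 0.14 rad of the foot's long axis. Both at rest; bystanders moved no more than 30 mm (all of step 4 and linear speed of each of lid, canister below 0.02 m/s); the robot touches nothing.
It fails at once if a bystander (jar, tub or spatula) is moved by more than 30 mm (distance of any of cork_jar, tub, spatula from where it was at the start of the episode above 0.03 m).
It fails at once if the canister is tipped over (angle between canister's own z axis and vertical above 0.6 rad).
It also fails if it takes over 64 s, if anything falls off the work surface, if the arm or the gripper's body presses on something with over 40 N, if the wrist force passes 120 N, or if a joint passes its speed limit or range.

## Working session

There is one attempt and no reset: what is moved stays moved. The work goes in short steps, Python scripts to look and compute and a shell command to move; the robot and the scene stay as the last step left them, time stands still between calls to the robot, and variables do not carry over. Pictures are saved under pics/ and viewed, about 8 in all and at most 12, crops included, and the job is handed in when it is done.

```bash
mkdir -p pics; ls
cat > h.py <<'E'
import numpy as np, cv2, json
from plant import get_state, read_camera
from scipy.spatial.transform import Rotation as R
def shot(name,out=None):
    c=read_camera(name); np.savez('pics/%s.npz'%(out or name),**{k:c[k] for k in c})
    if out: cv2.imwrite('pics/%s.png'%out,c['img'][:,:,::-1])
    return c
def crop(out,src,u0,v0,w,h,s):
    im=np.load('pics/%s.npz'%src)['img'][v0:v0+h,u0:u0+w,::-1]
    cv2.imwrite('pics/%s.png'%out,cv2.resize(im,None,fx=s,fy=s,interpolation=cv2.INTER_CUBIC))
def foc(c): return c['img'].shape[0]/2/np.tan(np.radians(float(c['fov_y']))/2)
def ray(c,u,v):
    f=foc(c);d=np.array([(u-c['cx'])/f,(v-c['cy'])/f,1.]);T=c['T'];return T[:3,3],T[:3,:3]@d
def atz(c,u,v,z):
    o,d=ray(c,u,v);return o+d*(z-o[2])/d[2]
def proj(c,p):
    T=c['T'];q=T[:3,:3].T@(np.array(p)-T[:3,3]);f=foc(c);return np.array([f*q[0]/q[2]+c['cx'],f*q[1]/q[2]+c['cy']])
E
python3 - <<'E'
from h import *
for n in('top','side'):
    c=shot(n,n+'0');print(n,c['fov_y'],c['cx'],c['cy'],np.round(c['T'],3).tolist(), [k for k in c])
print(get_state())
a=np.hstack([cv2.imread('pics/top0.png'),]);
E
```

```text
pics
top 42.919880523769585 247.33397950092274 189.30826679229932 [[-0.001, -0.996, 0.087, 0.421], [-1.0, 0.002, 0.01, 0.006], [-0.01, -0.087, -0.996, 1.347], [0.0, 0.0, 0.0, 1.0]] ['img', 'fov_y', 'cx', 'cy', 'T']
side 52.08219411621301 254.2392273197145 186.00746722363363 [[0.996, -0.062, 0.062, 0.478], [-0.087, -0.61, 0.787, -0.716], [-0.011, -0.79, -0.613, 0.642], [0.0, 0.0, 0.0, 1.0]] ['img', 'fov_y', 'cx', 'cy', 'T']
{'time': 0.1, 'qpos': array([-1.26998846e+00,  2.87116014e-01,  1.57799563e+00,  3.27526683e-05,
        1.27859721e+00, -1.49990717e-01]), 'dq': array([-1.93758325e-03, -3.01968698e-03, -1.60217826e-03, -1.34700138e-03,
       -3.08730487e-03, -2.35191225e-05]), 'joint_efforts': array([ 1.06477586e-03, -4.07295978e+01, -2.93695807e+01, -1.64691655e-04,
        3.41566156e-03, -6.29816881e-06]), 'eef_pos': array([ 0.29396022, -0.60701351,  0.24107844]), 'tcp_rot': array([-0.59860205,  0.37616749, -0.37504713,  0.59959424]), 'contact_force': array([-0.29722533,  0.19019196,  0.27101136]), 'wrist_torque': array([-0.02048878,  0.02355518, -0.02261461]), 'opening': 0.9992944667803078}
```

View pics/top0.png

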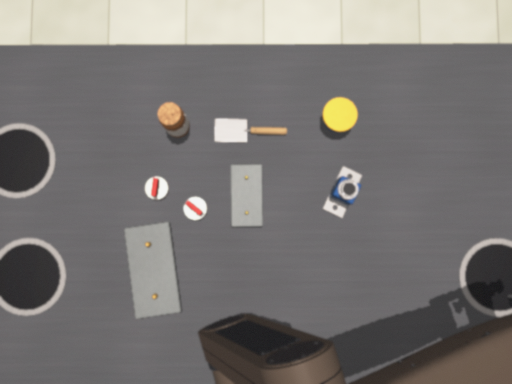

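View pics/side0.png

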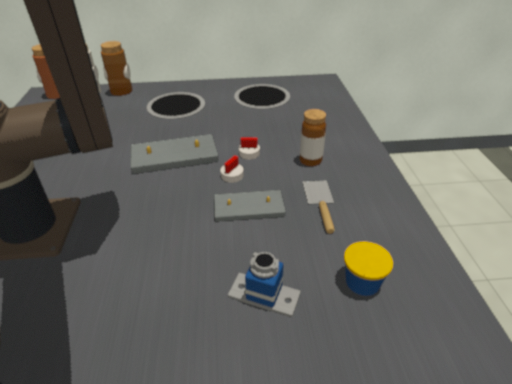

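Top view: lids at (156,188) and (195,208), small dock at (247,195), large dock at (152,270), canister at (345,190). The lid meant is the one farthest from the base, probably (156,188). I'll confirm this in enlarged crops.

Run:
```python
from h import *
crop('c1','top0',135,155,136,80,5.8)
crop('c2','top0',315,160,56,64,9)
t=np.load('pics/top0.npz');s=np.load('pics/side0.npz')
print('f',foc(t))
for u,v in((156,188),(195,208)):
    p=atz(t,u,v,.03);print(p,np.hypot(*p[:2]))
```

```text
f 488.4215650901787
[0.53971697 0.26662323 0.03      ] 0.6019820247381433
[0.4853301  0.16027796 0.03      ] 0.5111108809475661
```

View pics/c1.png

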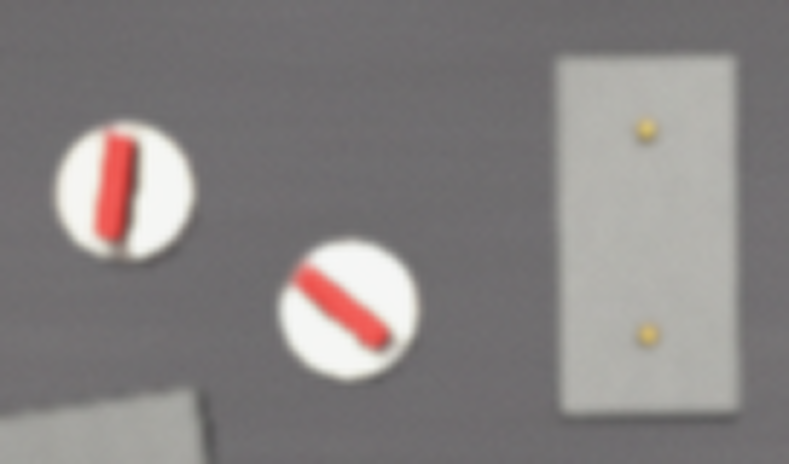

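View pics/c2.png

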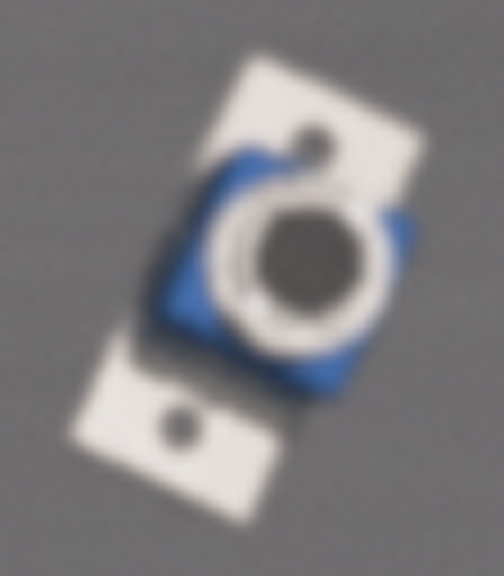

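Run:
```python
from h import *
t=np.load('pics/top0.npz')
def P(x,y,u0,v0,s,z): return atz(t,u0+(x+.5)/s-.5,v0+(y+.5)/s-.5,z)
A=lambda x,y,z:P(x,y,135,155,5.8,z)
C=lambda x,y,z:P(x,y,315,160,9,z)
def seg(n,a,b):
    d=(a-b)[:2];print(n,'mid',np.round((a+b)/2*1000,1),'len',round(np.hypot(*d)*1000,1),'yaw',round(np.degrees(np.arctan2(d[1],d[0])),1))
seg('pins',A(647,130,.031),A(648,335,.031))
seg('dock edge L',A(557,57,.018),A(563,412,.018));seg('dock edge R',A(737,57,.018),A(740,411,.018))
seg('bar',A(120,133,.054),A(112,243,.054)); print('disc',A(125,191,.022))
seg('holes',C(313,145,.008),C(180,428,.008))
m1=(C(258,52,.008)+C(428,135,.008))/2;m2=(C(70,435,.008)+C(250,527,.008))/2
seg('foot',m1,m2);seg('w',C(258,52,.008),C(428,135,.008))
print('neck',C(302,262,.1), 'hole',C(308,260,.102))
s=get_state();print(R.from_quat(s['tcp_rot']).as_matrix().round(3))
```

```text
pins mid [521.3  21.9  31. ] len 95.8 yaw 0.2
dock edge L mid [521.7  63.3  18. ] len 167.5 yaw 1.1
dock edge R mid [521.8 -20.7  18. ] len 166.9 yaw 0.3
bar mid [540.3 265.7  54. ] len 50.8 yaw -3.2
disc [0.54175915 0.26784996 0.022     ]
holes mid [ 531.7 -240.6    8. ] len 96.2 yaw -25.9
foot mid [ 531.5 -242.2    8. ] len 131.8 yaw -26.0
w mid [ 590.8 -271.1    8. ] len 57.5 yaw 63.5
neck [ 0.53092189 -0.23949616  0.1       ] hole [ 0.53131276 -0.24081171  0.102     ]
[[ 0.436 -0.001  0.9  ]
 [-0.9    0.002  0.436]
 [-0.002 -1.     0.   ]]
```

Pins are 95.8 mm apart (nominal 96), so this is the smaller dock. The foot measures 131.8 x 57.5 mm. Lid candidates: (156,188) at 0.602 m and (195,208) at 0.511 m. The lid meant is the left one, as it's farther from the base. 

Next I turn the tool and go above the canister.

```bash
cat > go.py <<'E'
import sys; from h import *
# go.py x y z yaw_deg(of tool x): remaining shift (tool axes after the turn) and turn
x,y,z,yaw=map(float,sys.argv[1:5]); s=get_state(); M=R.from_quat(s['tcp_rot']).as_matrix()
th=np.degrees(np.arctan2(M[1,0],M[0,0])); ideal=np.array([[np.cos(np.radians(yaw)),0,-np.sin(np.radians(yaw))],[np.sin(np.radians(yaw)),0,np.cos(np.radians(yaw))],[0,-1,0]])
d=np.array([x,y,z])-s['eef_pos']
print('t',round(s['time'],2),'pos',s['eef_pos'].round(4),'yaw',round(th,2),'open',round(s['opening'],3),'F',s['contact_force'].round(1),'q',s['qpos'].round(2))
print('turn tool',R.from_matrix(M.T@ideal).as_rotvec().round(4),'then shift mm',(ideal.T@d*1000).round(1))
E
a='{"ay":0.1134},'; 
python3 -m inch '[{"ay":0.1134},{"ay":0.1134},{"ay":0.1134},{"ay":0.1134}]'
python3 -m inch '[{"ay":0.1134},{"ay":0.1134},{"ay":0.1134},{"ay":0.1134}]'
python3 -m inch '[{"x":-31,"y":3,"z":3.8},{"x":-31,"y":3,"z":3.8},{"x":-31,"y":3,"z":3.8},{"x":-31,"y":3,"z":3.8},{"x":-31,"y":3,"z":3.8}]'
python3 -m inch '[{"x":-31,"y":3,"z":3.8},{"x":-31,"y":3,"z":3.8},{"x":-31,"y":3,"z":3.8},{"x":-31,"y":3,"z":3.8},{"x":-31,"y":3,"z":3.8}]'
python3 go.py 0.5315 -0.241 0.2 -116
```

```text
t 0.1 pos [ 0.294  -0.607   0.2411] yaw -64.17 open 0.999 F [-0.3  0.2  0.3] q [-1.27  0.29  1.58  0.    1.28 -0.15]
turn tool [ 6.000e-04  9.046e-01 -2.100e-03] then shift mm [-433.1   41.1   53. ]validation failed for argument at $[0]...
validation failed for argument at $[0]...
validation failed for argument at $[0]...
validation failed for argument at $[0]...
```

```bash
python3 -m inch '[{"ax":0,"ay":0.1134,"az":0,"x":0,"y":0,"z":0,"hand":-1},{"ax":0,"ay":0.1134,"az":0,"x":0,"y":0,"z":0,"hand":-1},{"ax":0,"ay":0.1134,"az":0,"x":0,"y":0,"z":0,"hand":-1},{"ax":0,"ay":0.1134,"az":0,"x":0,"y":0,"z":0,"hand":-1}]'
python3 go.py 0.5315 -0.241 0.2 -116
```

```text
time: 0.43
eef_pos: [0.294, -0.6072, 0.2415]
tcp_rot: [-0.498, 0.503, -0.502, 0.498]
contact_force: [1.3, -0.8, 0.3]
opening: 0.998
t 0.43 pos [ 0.294  -0.6072  0.2415] yaw -90.48 open 0.998 F [ 1.3 -0.8  0.3] q [-1.27  0.29  1.58 -0.    1.28  0.31]
turn tool [ 0.0007  0.4454 -0.0012] then shift mm [-433.2   41.5   52.9]
```

```bash
python3 -m inch '[{"ax":0,"ay":0.1113,"az":0,"x":0,"y":0,"z":0,"hand":-1},{"ax":0,"ay":0.1113,"az":0,"x":0,"y":0,"z":0,"hand":-1},{"ax":0,"ay":0.1113,"az":0,"x":0,"y":0,"z":0,"hand":-1},{"ax":0,"ay":0.1113,"az":0,"x":0,"y":0,"z":0,"hand":-1}]' >/dev/null
python3 -m inch '[{"ax":0,"ay":0,"az":0,"x":-31,"y":3,"z":3.8,"hand":-1},{"ax":0,"ay":0,"az":0,"x":-31,"y":3,"z":3.8,"hand":-1},{"ax":0,"ay":0,"az":0,"x":-31,"y":3,"z":3.8,"hand":-1},{"ax":0,"ay":0,"az":0,"x":-31,"y":3,"z":3.8,"hand":-1},{"ax":0,"ay":0,"az":0,"x":-31,"y":3,"z":3.8,"hand":-1}]' >/dev/null
python3 -m inch '[{"ax":0,"ay":0,"az":0,"x":-31,"y":3,"z":3.8,"hand":-1},{"ax":0,"ay":0,"az":0,"x":-31,"y":3,"z":3.8,"hand":-1},{"ax":0,"ay":0,"az":0,"x":-31,"y":3,"z":3.8,"hand":-1},{"ax":0,"ay":0,"az":0,"x":-31,"y":3,"z":3.8,"hand":-1},{"ax":0,"ay":0,"az":0,"x":-31,"y":3,"z":3.8,"hand":-1}]' >/dev/null
python3 go.py 0.5315 -0.241 0.2 -116
```

```text
t 1.6 pos [ 0.463  -0.3429  0.2117] yaw -115.68 open 1.001 F [ 0.4 -0.2 -0.5] q [-0.81  0.1   1.85  0.    1.19  1.21]
turn tool [ 0.0008  0.0056 -0.0003] then shift mm [-121.6   11.7   16.9]
```

```bash
python3 -m inch '[{"ax":0,"ay":0,"az":0,"x":-30,"y":3,"z":4.2,"hand":-1},{"ax":0,"ay":0,"az":0,"x":-30,"y":3,"z":4.2,"hand":-1},{"ax":0,"ay":0,"az":0,"x":-30,"y":3,"z":4.2,"hand":-1},{"ax":0,"ay":0,"az":0,"x":-28,"y":3,"z":4.2,"hand":-1},{"ax":0,"ay":0.006,"az":0,"x":0,"y":0,"z":0,"hand":-1}]' >/dev/null
python3 go.py 0.5315 -0.241 0.056 -116
```

```text
t 2.02 pos [ 0.5302 -0.2412  0.199 ] yaw -115.77 open 0.998 F [ 0.4  1.1 -0. ] q [-0.6   0.13  1.85  0.    1.17  1.42]
turn tool [ 0.0022  0.0041 -0.0022] then shift mm [ -0.8 143.    1.1]
```

```bash
python3 -m inch '[{"ax":0,"ay":0,"az":0,"x":-0.8,"y":30,"z":1.1,"hand":-1},{"ax":0,"ay":0.003,"az":0,"x":0,"y":30,"z":0,"hand":-1},{"ax":0,"ay":0,"az":0,"x":0,"y":30,"z":0,"hand":-1},{"ax":0,"ay":0,"az":0,"x":0,"y":30,"z":0,"hand":-1},{"ax":0,"ay":0,"az":0,"x":0,"y":20,"z":0,"hand":-1}]' >/dev/null
python3 -m inch '[{"ax":0,"ay":0,"az":0,"x":0,"y":3,"z":0,"hand":-1},{"ax":0,"ay":0,"az":0,"x":0,"y":0,"z":0,"hand":-1}]' 
python3 go.py 0.5315 -0.241 0.056 -116
python3 -m inch '[{"ax":0,"ay":0,"az":0,"x":0,"y":0,"z":0,"hand":1},{"ax":0,"ay":0,"az":0,"x":0,"y":0,"z":0,"hand":1},{"ax":0,"ay":0,"az":0,"x":0,"y":0,"z":0,"hand":1},{"ax":0,"ay":0,"az":0,"x":0,"y":0,"z":0,"hand":1},{"ax":0,"ay":0,"az":0,"x":0,"y":0,"z":0,"hand":1}]' 70
python3 -m inch '[{"ax":0,"ay":0,"az":0,"x":0,"y":0,"z":0,"hand":1},{"ax":0,"ay":0,"az":0,"x":0,"y":0,"z":0,"hand":1}]'
python3 go.py 0.5215 0.022 0.2 -89.5
```

```text
time: 2.6
eef_pos: [0.5288, -0.2449, 0.0555]
tcp_rot: [-0.374, 0.602, -0.599, 0.373]
contact_force: [0.6, 0.3, 0.3]
opening: 0.998
t 2.6 pos [ 0.5288 -0.2449  0.0555] yaw -116.21 open 0.998 F [0.6 0.3 0.3] q [-0.61  0.31  1.92 -0.    0.91  1.42]
turn tool [ 0.0043 -0.0036 -0.0005] then shift mm [-4.7 -0.5  0.7]
time: 3.02
eef_pos: [0.5321, -0.2464, 0.0603]
tcp_rot: [0.373, -0.599, 0.602, -0.375]
contact_force: [1.2, 0.6, 6.0]
opening: 0.667
time: 3.18
eef_pos: [0.5321, -0.2463, 0.0603]
tcp_rot: [0.373, -0.599, 0.602, -0.375]
contact_force: [0.6, 0.3, 6.8]
opening: 0.667
t 3.18 pos [ 0.5321 -0.2463  0.0603] yaw -116.2 open 0.667 F [0.6 0.3 6.8] q [-0.61  0.31  1.92  0.    0.91  1.42]
turn tool [-0.0051 -0.4659  0.0015] then shift mm [-268.4 -139.7   -8.3]
```

```bash
python3 -m inch '[{"ax":0,"ay":0,"az":0,"x":0,"y":-10,"z":0,"hand":1},{"ax":0,"ay":0,"az":0,"x":0,"y":-20,"z":0,"hand":1},{"ax":0,"ay":0,"az":0,"x":0,"y":-20,"z":0,"hand":1},{"ax":0,"ay":0,"az":0,"x":0,"y":-10,"z":0,"hand":1},{"ax":0,"ay":0,"az":0,"x":0,"y":0,"z":0,"hand":1}]'
python3 -m inch '[{"ax":0,"ay":-0.093,"az":0,"x":0,"y":0,"z":0,"hand":1},{"ax":0,"ay":-0.093,"az":0,"x":0,"y":0,"z":0,"hand":1},{"ax":0,"ay":-0.093,"az":0,"x":0,"y":0,"z":0,"hand":1},{"ax":0,"ay":-0.093,"az":0,"x":0,"y":0,"z":0,"hand":1},{"ax":0,"ay":-0.093,"az":0,"x":0,"y":0,"z":0,"hand":1}]'
python3 go.py 0.5215 0.022 0.115 -89.5
```

```text
time: 3.6
eef_pos: [0.5314, -0.2462, 0.1202]
tcp_rot: [0.373, -0.599, 0.602, -0.374]
contact_force: [0.6, -0.5, -2.9]
opening: 0.665
time: 4.02
eef_pos: [0.529, -0.2446, 0.1154]
tcp_rot: [0.503, -0.498, 0.496, -0.503]
contact_force: [0.2, -0.4, -3.7]
opening: 0.661
t 4.02 pos [ 0.529  -0.2446  0.1154] yaw -89.27 open 0.661 F [ 0.2 -0.4 -3.7] q [-0.61  0.22  1.9  -0.    1.02  0.95]
turn tool [ 0.0029  0.004  -0.0017] then shift mm [-266.7    0.4   -5.2]
```

```bash
python3 -m inch '[{"ax":0,"ay":0,"az":0,"x":-20,"y":0,"z":-1,"hand":1},{"ax":0,"ay":0,"az":0,"x":-30,"y":0,"z":-1,"hand":1},{"ax":0,"ay":0,"az":0,"x":-30,"y":0,"z":-1,"hand":1},{"ax":0,"ay":0,"az":0,"x":-30,"y":0,"z":-1,"hand":1},{"ax":0,"ay":0,"az":0,"x":-30,"y":0,"z":-1,"hand":1}]' >/dev/null
python3 -m inch '[{"ax":0,"ay":0,"az":0,"x":-30,"y":0,"z":0,"hand":1},{"ax":0,"ay":0,"az":0,"x":-30,"y":0,"z":0,"hand":1},{"ax":0,"ay":0,"az":0,"x":-30,"y":0,"z":0,"hand":1},{"ax":0,"ay":0,"az":0,"x":-20,"y":0,"z":0,"hand":1},{"ax":0,"ay":0,"az":0,"x":-15,"y":0,"z":0,"hand":1}]' >/dev/null
python3 -m inch '[{"ax":0,"ay":0,"az":0,"x":0,"y":0,"z":0,"hand":1},{"ax":0,"ay":0,"az":0,"x":0,"y":0,"z":0,"hand":1}]'
python3 go.py 0.5215 0.022 0.115 -89.5
python3 - <<'E'
from h import *
t=shot('top','top1');s=shot('side','side1')
u,v=proj(t,[.52,.022,.05]).astype(int);print(u,v);crop('d1','top1',u-35,v-40,70,80,7)
u2,v2=proj(s,[.52,.022,.05]).astype(int);print(u2,v2);crop('d2','side1',u2-50,v2-50,100,100,5)
a=cv2.imread('pics/d1.png');b=cv2.imread('pics/d2.png')[:490]
h=max(a.shape[0],b.shape[0]);o=np.zeros((h,a.shape[1]+b.shape[1],3),np.uint8);o[:a.shape[0],:a.shape[1]]=a;o[:b.shape[0],a.shape[1]:]=b;o=cv2.resize(o,(792,int(h*792/o.shape[1])) ) if o.shape[1]>800 else o
print(o.shape,a.shape);cv2.imwrite('pics/d12.png',o)
E
```

```text
time: 5.02
eef_pos: [0.522, 0.0203, 0.1159]
tcp_rot: [0.503, -0.498, 0.497, -0.502]
contact_force: [-0.5, -1.0, -3.5]
opening: 0.665
t 5.02 pos [0.522  0.0203 0.1159] yaw -89.42 open 0.665 F [-0.5 -1.  -3.5] q [-0.16  0.1   2.05 -0.    1.    1.41]
turn tool [0.0026 0.0013 0.0002] then shift mm [-1.7  0.9 -0.5]
246 194
247 192
(448, 792, 3) (560, 490, 3)
```

View pics/d12.png

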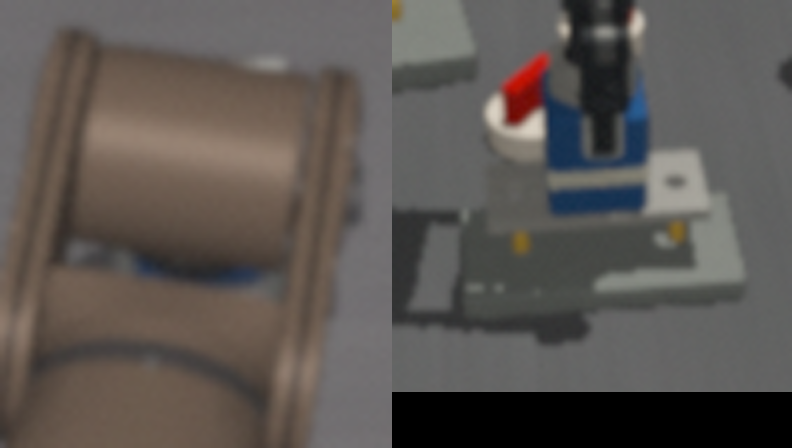

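Top view: the wrist hides everything. Side view: the foot hovers above the pins (pin tips near crop (521,235) and (678,222)) and the right hole is at (676,181). I'll enlarge the side view and compare it with the predicted projections.

Run:
```python
from h import *
s=np.load('pics/side1.npz')
u0,v0=210,168; crop('e1','side1',u0,v0,80,55,9.9)
print(cv2.imread('pics/e1.png').shape)
def q(n,p): 
    u,v=proj(s,p);print(n,((u-u0+.5)*9.9-.5).round(1),((v-v0+.5)*9.9-.5).round(1))
from math import *
y=radians(.5);cx,cy=.5215,.0220
def L(a,b,z,cx=cx,cy=cy,w=y): return [cx+a*cos(w)-b*sin(w),cy+a*sin(w)+b*cos(w),z]
for a in(-.048,.048): q('pin tip',L(a,0,.032)); q('pin base',L(a,0,.018)); 
for a,b in((-.085,-.043),(.085,-.043),(.085,.043)): q('dock top corner',L(a,b,.018))
zt=.0636
for a in(-.048,.048): q('hole',L(a,0,zt,.522,.0203))
for a,b in((-.065,-.029),(.065,-.029),(.065,.029)): q('foot top corner',L(a,b,zt,.522,.0203))
```

```text
(544, 792, 3)
pin tip 190.8 313.7
pin base 193.6 357.2
pin tip 579.3 286.9
pin base 578.7 330.3
dock top corner 46.5 484.5
dock top corner 752.9 433.7
dock top corner 700.3 214.0
hole 186.5 216.9
hole 583.6 190.1
foot top corner 119.2 298.2
foot top corner 670.3 260.3
foot top corner 637.2 114.0
```

View pics/e1.png

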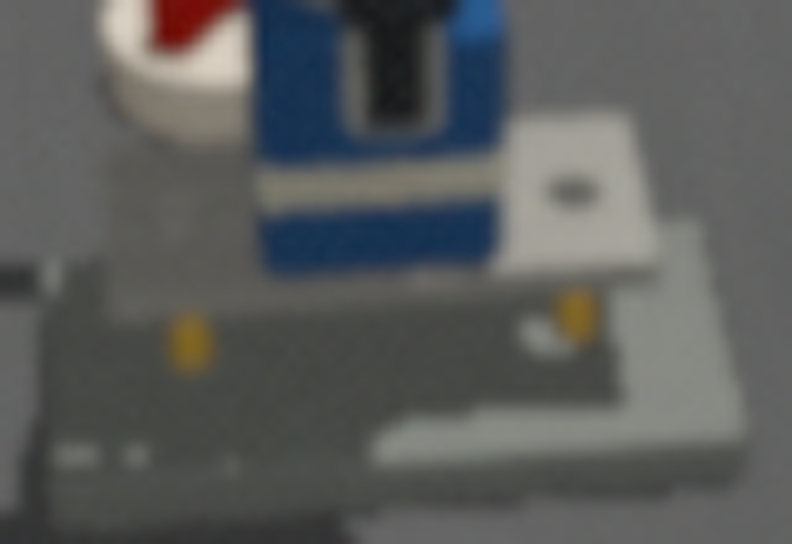

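Pins match the prediction within 2 px. The right hole and corners sit about 10 px left of prediction, so the canister is about 2.5 mm low in x. That also agrees with the shift seen at the grasp. I correct by +2.2 mm in x and +1.7 mm in y, then lower.

```bash
python3 -m inch '[{"ax":0,"ay":0,"az":0,"x":-1.7,"y":0,"z":2.2,"hand":1},{"ax":0,"ay":0,"az":0,"x":0,"y":8,"z":0,"hand":1},{"ax":0,"ay":0,"az":0,"x":0,"y":8,"z":0,"hand":1},{"ax":0,"ay":0,"az":0,"x":0,"y":3,"z":0,"hand":1},{"ax":0,"ay":0,"az":0,"x":0,"y":0,"z":0,"hand":1}]'
python3 -m inch '[{"ax":0,"ay":0,"az":0,"x":0,"y":2,"z":0,"hand":1},{"ax":0,"ay":0,"az":0,"x":0,"y":3,"z":0,"hand":1},{"ax":0,"ay":0,"az":0,"x":0,"y":3,"z":0,"hand":1},{"ax":0,"ay":0,"az":0,"x":0,"y":0,"z":0,"hand":1}]'
python3 go.py 0.5238 0.022 0.0783 -89.5
```

```text
time: 5.53
eef_pos: [0.524, 0.0212, 0.0964]
tcp_rot: [0.503, -0.499, 0.497, -0.501]
contact_force: [-1.3, -0.5, -4.3]
opening: 0.664
time: 5.87
eef_pos: [0.5249, 0.0214, 0.0897]
tcp_rot: [0.502, -0.498, 0.498, -0.502]
contact_force: [0.1, 0.6, -3.5]
opening: 0.666
t 5.87 pos [0.5249 0.0214 0.0897] yaw -89.54 open 0.666 F [ 0.1  0.6 -3.5] q [-0.15  0.14  2.05 -0.    0.95  1.41]
turn tool [ 0.0011 -0.0007 -0.0002] then shift mm [-0.6 11.4 -1.1]
```

```bash
python3 -m inch '[{"ax":0,"ay":0,"az":0,"x":-0.3,"y":3,"z":-0.5,"hand":1},{"ax":0,"ay":0,"az":0,"x":0,"y":3,"z":0,"hand":1},{"ax":0,"ay":0,"az":0,"x":0,"y":0,"z":0,"hand":1}]'
python3 -m inch '[{"ax":0,"ay":0,"az":0,"x":0,"y":3,"z":0,"hand":1},{"ax":0,"ay":0,"az":0,"x":0,"y":3,"z":0,"hand":1},{"ax":0,"ay":0,"az":0,"x":0,"y":0,"z":0,"hand":1},{"ax":0,"ay":0,"az":0,"x":0,"y":0,"z":0,"hand":1}]'
python3 go.py 0.5238 0.022 0.0783 -89.5
```

```text
time: 6.12
eef_pos: [0.5243, 0.0218, 0.0836]
tcp_rot: [0.502, -0.498, 0.498, -0.502]
contact_force: [-0.6, 0.3, -4.0]
opening: 0.658
time: 6.45
eef_pos: [0.5251, 0.0216, 0.0784]
tcp_rot: [-0.502, 0.498, -0.498, 0.502]
contact_force: [-0.0, -0.7, -2.5]
opening: 0.666
t 6.45 pos [0.5251 0.0216 0.0784] yaw -89.55 open 0.666 F [-0.  -0.7 -2.5] q [-0.15  0.16  2.06  0.    0.92  1.41]
turn tool [-0.0008 -0.0008  0.0001] then shift mm [-0.4  0.1 -1.3]
```

Almost at the seat, and the force is starting to unload. I press a little more, then release and back up.

```bash
python3 -m inch '[{"ax":0,"ay":0,"az":0,"x":0,"y":1.5,"z":0,"hand":1},{"ax":0,"ay":0,"az":0,"x":0,"y":1.5,"z":0,"hand":1},{"ax":0,"ay":0,"az":0,"x":0,"y":0,"z":0,"hand":1},{"ax":0,"ay":0,"az":0,"x":0,"y":0,"z":0,"hand":1}]'
python3 -m inch '[{"ax":0,"ay":0,"az":0,"x":0,"y":0,"z":0,"hand":-0.6},{"ax":0,"ay":0,"az":0,"x":0,"y":0,"z":0,"hand":-1},{"ax":0,"ay":0,"az":0,"x":0,"y":0,"z":0,"hand":-1},{"ax":0,"ay":0,"az":0,"x":0,"y":0,"z":0,"hand":-1},{"ax":0,"ay":0,"az":0,"x":0,"y":0,"z":0,"hand":-1}]'
python3 -m inch '[{"ax":0,"ay":0,"az":0,"x":0,"y":-20,"z":0,"hand":-1},{"ax":0,"ay":0,"az":0,"x":0,"y":-30,"z":0,"hand":-1},{"ax":0,"ay":0,"az":0,"x":0,"y":-30,"z":0,"hand":-1},{"ax":0,"ay":0,"az":0,"x":0,"y":-30,"z":0,"hand":-1},{"ax":0,"ay":0,"az":0,"x":0,"y":-10,"z":0,"hand":-1}]'
python3 go.py 0.541 0.267 0.2 -93.2
```

```text
time: 6.78
eef_pos: [0.5253, 0.0216, 0.0782]
tcp_rot: [0.502, -0.498, 0.498, -0.502]
contact_force: [-8.5, 0.4, 12.7]
opening: 0.665
time: 7.2
eef_pos: [0.5248, 0.0217, 0.0752]
tcp_rot: [0.502, -0.498, 0.498, -0.502]
contact_force: [1.0, -0.5, 0.1]
opening: 1.0
time: 7.62
eef_pos: [0.5272, 0.0214, 0.2004]
tcp_rot: [-0.5, 0.496, -0.5, 0.504]
contact_force: [1.1, -0.2, -0.1]
opening: 1.0
t 7.62 pos [0.5272 0.0214 0.2004] yaw -89.53 open 1.0 F [ 1.1 -0.2 -0.1] q [-0.15 -0.    1.98  0.    1.16  1.41]
turn tool [-0.0082  0.064   0.001 ] then shift mm [-246.     0.4    0. ]
```

```bash
python3 -m inch '[{"ax":-0.008,"ay":0.064,"az":0,"x":0,"y":0,"z":0,"hand":-1},{"ax":0,"ay":0,"az":0,"x":-28,"y":0,"z":0,"hand":-1},{"ax":0,"ay":0,"az":0,"x":-35,"y":0,"z":0,"hand":-1},{"ax":0,"ay":0,"az":0,"x":-35,"y":0,"z":0,"hand":-1},{"ax":0,"ay":0,"az":0,"x":-35,"y":0,"z":0,"hand":-1}]' >/dev/null
python3 -m inch '[{"ax":0,"ay":0,"az":0,"x":-35,"y":0,"z":0,"hand":-1},{"ax":0,"ay":0,"az":0,"x":-35,"y":0,"z":0,"hand":-1},{"ax":0,"ay":0,"az":0,"x":-28,"y":0,"z":0,"hand":-1},{"ax":0,"ay":0,"az":0,"x":-15,"y":0,"z":0,"hand":-1},{"ax":0,"ay":0,"az":0,"x":0,"y":0,"z":0,"hand":-1}]' >/dev/null
python3 go.py 0.541 0.267 0.036 -93.2
python3 - <<'E'
from h import *
t=shot('top','top2');s=shot('side','side2')
u0,v0=220,150;crop('f1','top2',u0,v0,60,75,7)
crop('f2','side2',205,150,90,75,4.2)
a=cv2.imread('pics/f1.png');b=cv2.imread('pics/f2.png');o=np.zeros((525,420+378,3),np.uint8);o[:,:420]=a;o[:b.shape[0],420:420+b.shape[1]]=b
cv2.imwrite('pics/f12.png',o)
p=atz
def q(n,P):
    u,v=proj(t,P);print(n,((u-u0+.5)*7-.5).round(1),((v-v0+.5)*7-.5).round(1))
q('neck rim docked',[.5215,.022,.12]);q('body top',[.5215,.022,.096])
for a in(-.065,.065):
    for b in (-.029,.029): q('foot',[.5215+a,.022+b,.026])
E
```

```text
t 8.45 pos [0.538  0.2697 0.1942] yaw -93.01 open 1.001 F [-0.3 -1.   0.4] q [0.3  0.17 1.8  0.   1.18 1.92]
turn tool [0.0092 0.0033 0.0002] then shift mm [  2.5 158.2   3.1]
neck rim docked 183.4 296.0
body top 184.2 301.3
foot 261.8 483.7
foot 111.5 483.9
foot 261.0 149.0
foot 111.9 149.3
```

View pics/f12.png

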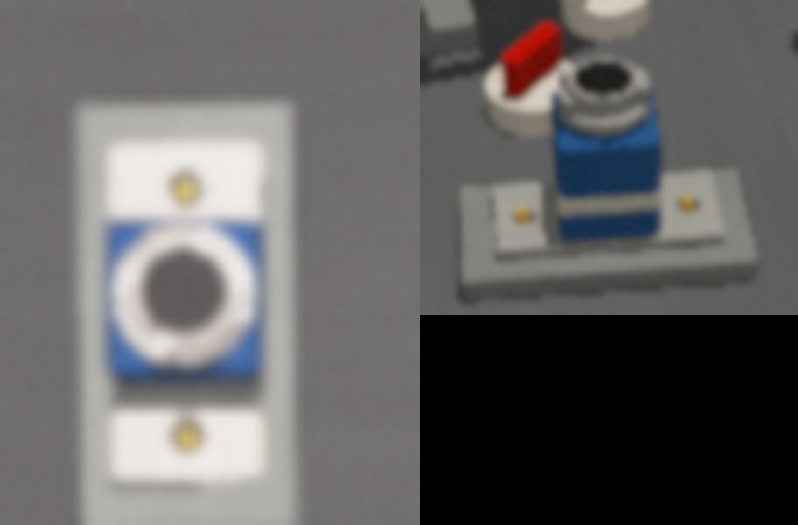

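The canister is docked: both pins show through the foot at crop (184,187) and (186,436), it's in line with the dock, and the rim centre at (184,293) matches the prediction within about 1 mm. Now I descend to the lid bar.

```bash
python3 -m inch '[{"ax":0.008,"ay":0.003,"az":0,"x":2.5,"y":20,"z":3.1,"hand":-1},{"ax":0,"ay":0,"az":0,"x":0,"y":35,"z":0,"hand":-1},{"ax":0,"ay":0,"az":0,"x":0,"y":35,"z":0,"hand":-1},{"ax":0,"ay":0,"az":0,"x":0,"y":30,"z":0,"hand":-1},{"ax":0,"ay":0,"az":0,"x":0,"y":20,"z":0,"hand":-1}]' >/dev/null
python3 -m inch '[{"ax":0,"ay":0,"az":0,"x":0,"y":14,"z":0,"hand":-1},{"ax":0,"ay":0,"az":0,"x":0,"y":0,"z":0,"hand":-1},{"ax":0,"ay":0,"az":0,"x":0,"y":0,"z":0,"hand":-1}]' >/dev/null
python3 go.py 0.541 0.267 0.040 -93.2
python3 - <<'E'
from h import *
shot('side','side3')
E
```

```text
t 9.22 pos [0.5415 0.2635 0.0411] yaw -93.46 open 1.001 F [-0.3  0.4  0.4] q [ 0.28  0.37  1.88 -0.    0.9   1.92]
turn tool [ 0.0008 -0.0045  0.0007] then shift mm [-3.4  1.1 -0.7]
```

```bash
python3 -m inch '[{"ax":0,"ay":0,"az":0,"x":-3.4,"y":1,"z":-0.7,"hand":-1},{"ax":0,"ay":0,"az":0,"x":0,"y":0,"z":0,"hand":1},{"ax":0,"ay":0,"az":0,"x":0,"y":0,"z":0,"hand":1},{"ax":0,"ay":0,"az":0,"x":0,"y":0,"z":0,"hand":1},{"ax":0,"ay":0,"az":0,"x":0,"y":0,"z":0,"hand":1}]' 60
python3 -m inch '[{"ax":0,"ay":0,"az":0,"x":0,"y":0,"z":0,"hand":1},{"ax":0,"ay":0,"az":0,"x":0,"y":0,"z":0,"hand":1},{"ax":0,"ay":0,"az":0,"x":0,"y":0,"z":0,"hand":1},{"ax":0,"ay":0,"az":0,"x":0,"y":0,"z":0,"hand":1}]'
python3 go.py 0.541 0.267 0.040 -93.2
```

```text
time: 9.68
eef_pos: [0.5411, 0.2682, 0.0409]
tcp_rot: [0.485, -0.514, 0.515, -0.485]
contact_force: [0.1, -0.2, 1.2]
opening: 0.453
time: 10.02
eef_pos: [0.5411, 0.2681, 0.0405]
tcp_rot: [0.485, -0.514, 0.515, -0.485]
contact_force: [-0.1, 0.9, 1.3]
opening: 0.15
t 10.02 pos [0.5411 0.2681 0.0405] yaw -93.38 open 0.15 F [-0.1  0.9  1.3] q [ 0.29  0.37  1.87 -0.    0.89  1.92]
turn tool [-0.0006 -0.0032  0.0001] then shift mm [ 1.1  0.5 -0.1]
```

```bash
python3 -m inch '[{"ax":0,"ay":0,"az":0,"x":0,"y":0,"z":0,"hand":1},{"ax":0,"ay":0,"az":0,"x":0,"y":-15,"z":0,"hand":1},{"ax":0,"ay":0,"az":0,"x":0,"y":-30,"z":0,"hand":1},{"ax":0,"ay":0,"az":0,"x":0,"y":-35,"z":0,"hand":1},{"ax":0,"ay":0,"az":0,"x":0,"y":-35,"z":0,"hand":1}]'
python3 -m inch '[{"ax":0,"ay":0,"az":0,"x":0,"y":-30,"z":0,"hand":1},{"ax":0,"ay":-0.1,"az":0,"x":0,"y":-4,"z":0,"hand":1},{"ax":0,"ay":-0.1,"az":0,"x":0,"y":0,"z":0,"hand":1},{"ax":0,"ay":-0.1,"az":0,"x":0,"y":0,"z":0,"hand":1},{"ax":0,"ay":-0.1,"az":0,"x":0,"y":0,"z":0,"hand":1}]'
python3 -m inch '[{"ax":0,"ay":-0.1,"az":0,"x":0,"y":0,"z":0,"hand":1},{"ax":0,"ay":0,"az":0,"x":0,"y":0,"z":0,"hand":1}]'>/dev/null
python3 go.py 0.5228 0.022 0.19 -64.5
```

```text
time: 10.43
eef_pos: [0.5396, 0.2677, 0.1548]
tcp_rot: [-0.486, 0.515, -0.514, 0.484]
contact_force: [0.9, -0.7, -1.0]
opening: 0.153
time: 10.85
eef_pos: [0.5404, 0.2679, 0.1889]
tcp_rot: [0.579, -0.407, 0.406, -0.578]
contact_force: [-0.6, 0.3, -0.7]
opening: 0.15
t 11.02 pos [0.5403 0.2679 0.1885] yaw -64.64 open 0.15 F [ 0.5 -0.2 -1.6] q [ 0.29  0.18  1.81 -0.    1.16  1.42]
turn tool [ 0.0016 -0.0024 -0.    ] then shift mm [ 214.4   -1.5 -121.7]
```

```bash
python3 -m inch '[{"ax":0,"ay":0,"az":0,"x":20,"y":0,"z":-11,"hand":1},{"ax":0,"ay":0,"az":0,"x":30,"y":0,"z":-17,"hand":1},{"ax":0,"ay":0,"az":0,"x":30,"y":0,"z":-17,"hand":1},{"ax":0,"ay":0,"az":0,"x":30,"y":0,"z":-17,"hand":1},{"ax":0,"ay":0,"az":0,"x":30,"y":0,"z":-17,"hand":1}]'>/dev/null
python3 -m inch '[{"ax":0,"ay":0,"az":0,"x":30,"y":0,"z":-17,"hand":1},{"ax":0,"ay":0,"az":0,"x":25,"y":0,"z":-14,"hand":1},{"ax":0,"ay":0,"az":0,"x":15,"y":0,"z":-9,"hand":1},{"ax":0,"ay":0,"az":0,"x":4,"y":0,"z":-3,"hand":1},{"ax":0,"ay":0,"az":0,"x":0,"y":0,"z":0,"hand":1}]'>/dev/null
python3 go.py 0.5228 0.022 0.175 -64.5
python3 - <<'E'
from h import *
s=shot('side','side4')
u0,v0=215,125;crop('g1','side4',u0,v0,70,75,7.5);t=s
tc=get_state()['eef_pos'];print(tc)
def q(n,P):
    u,v=proj(t,P);print(n,((u-u0+.5)*7.5-.5).round(1),((v-v0+.5)*7.5-.5).round(1))
z=tc[2]-.0405
q('lid under c',[tc[0],tc[1],z]);q('lid top c',[tc[0],tc[1],z+.022])
for a in(-.031,.031): q('lid side',[tc[0]+a,tc[1],z+.011])
q('lid front bottom',[tc[0],tc[1]-.031,z])
q('neck c',[.5228,.022,.12])
for a in(-.065,.065): q('foot front corner',[.5228+a,.022-.029,.026])
for a in(-.029,.029): q('body front top',[.5228+a,.022-.029,.096])
E
```

```text
t 11.85 pos [0.5216 0.0215 0.189 ] yaw -64.97 open 0.146 F [-0.1 -0.6 -0.1] q [-0.15 -0.    2.   -0.    1.14  0.98]
turn tool [ 0.0006 -0.0082 -0.0003] then shift mm [ 0.1 14.   1.3]
[0.52168446 0.02248439 0.189045  ]
lid under c 247.5 250.0
lid top c 246.0 188.2
lid side 143.0 225.2
lid side 350.0 213.5
lid front bottom 255.3 308.7
neck c 253.2 328.3
foot front corner 61.6 635.2
foot front corner 468.4 608.7
body front top 166.6 453.5
body front top 356.8 441.9
```

View pics/g1.png

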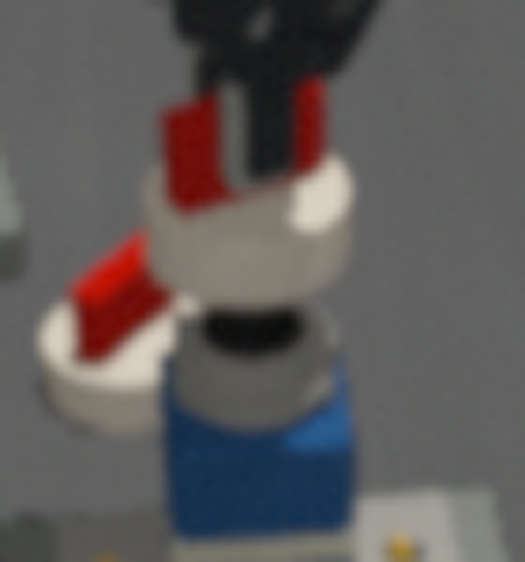

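Side view: lid spans about 146–353 and the neck hole is at (253,330), so the lid is centred over the neck within about 0.5 mm. The lid bar is turned about 25°. Lowering.

```bash
python3 -m inch '[{"ax":0,"ay":-0.006,"az":0,"x":0,"y":8,"z":0.4,"hand":1},{"ax":0,"ay":0,"az":0,"x":0,"y":12,"z":0,"hand":1},{"ax":0,"ay":0,"az":0,"x":0,"y":8,"z":0,"hand":1},{"ax":0,"ay":0,"az":0,"x":0,"y":2,"z":0,"hand":1},{"ax":0,"ay":0,"az":0,"x":0,"y":0,"z":0,"hand":1}]'
python3 go.py 0.5222 0.022 0.154 -64.5
python3 -m inch '[{"ax":0,"ay":0,"az":0,"x":0,"y":2,"z":0,"hand":1},{"ax":0,"ay":0,"az":0,"x":0,"y":0,"z":0,"hand":1}]'
python3 -m inch '[{"ax":0,"ay":0,"az":0,"x":0,"y":2,"z":0,"hand":1},{"ax":0,"ay":0,"az":0,"x":0,"y":0,"z":0,"hand":1}]'
```

```text
time: 12.32
eef_pos: [0.5216, 0.0233, 0.1576]
tcp_rot: [0.599, -0.377, 0.376, -0.598]
contact_force: [-0.1, 0.2, -1.1]
opening: 0.154
t 12.32 pos [0.5216 0.0233 0.1576] yaw -64.34 open 0.154 F [-0.1  0.2 -1.1] q [-0.15  0.04  2.02 -0.    1.08  0.97]
turn tool [ 0.0021  0.0027 -0.0013] then shift mm [ 1.5  3.6 -0. ]
time: 12.48
eef_pos: [0.5219, 0.0229, 0.1569]
tcp_rot: [0.599, -0.377, 0.376, -0.598]
contact_force: [0.1, 0.4, -1.1]
opening: 0.157
time: 12.65
eef_pos: [0.5221, 0.0227, 0.1552]
tcp_rot: [0.599, -0.377, 0.377, -0.598]
contact_force: [0.5, -0.0, -1.0]
opening: 0.151
```

```bash
python3 -m inch '[{"ax":0,"ay":0,"az":0,"x":0.5,"y":1.5,"z":0,"hand":1},{"ax":0,"ay":0,"az":0,"x":0,"y":0,"z":0,"hand":1},{"ax":0,"ay":0,"az":0,"x":0,"y":0,"z":0,"hand":1}]'
python3 -m inch '[{"ax":0,"ay":0,"az":0,"x":0,"y":1,"z":0,"hand":1},{"ax":0,"ay":0,"az":0,"x":0,"y":0,"z":0,"hand":1},{"ax":0,"ay":0,"az":0,"x":0,"y":0,"z":0,"hand":1}]'
```

```text
time: 12.9
eef_pos: [0.5228, 0.0222, 0.1548]
tcp_rot: [-0.598, 0.376, -0.377, 0.598]
contact_force: [-2.5, 0.9, 4.1]
opening: 0.154
time: 13.15
eef_pos: [0.5229, 0.0221, 0.1547]
tcp_rot: [-0.598, 0.376, -0.377, 0.598]
contact_force: [-4.0, 0.2, 8.1]
opening: 0.148
```

Contact: the lid underside is about 5.8 mm below the rim with 8 N, so it's resting on the thread. I hold briefly, then turn anticlockwise.

```bash
python3 -m inch '[{"ax":0,"ay":0,"az":0,"x":0,"y":0,"z":0,"hand":1},{"ax":0,"ay":0,"az":0,"x":0,"y":0,"z":0,"hand":1},{"ax":0,"ay":0,"az":0,"x":0,"y":0,"z":0,"hand":1}]'
python3 -m inch '[{"ax":0,"ay":-0.08,"az":0,"x":0,"y":0,"z":0,"hand":1},{"ax":0,"ay":-0.08,"az":0,"x":0,"y":0,"z":0,"hand":1},{"ax":0,"ay":-0.08,"az":0,"x":0,"y":0,"z":0,"hand":1},{"ax":0,"ay":-0.08,"az":0,"x":0,"y":0,"z":0,"hand":1},{"ax":0,"ay":0,"az":0,"x":0,"y":0,"z":0,"hand":1}]'
python3 -m inch '[{"ax":0,"ay":-0.08,"az":0,"x":0,"y":0,"z":0,"hand":1},{"ax":0,"ay":-0.08,"az":0,"x":0,"y":0,"z":0,"hand":1},{"ax":0,"ay":-0.08,"az":0,"x":0,"y":0,"z":0,"hand":1},{"ax":0,"ay":-0.08,"az":0,"x":0,"y":0,"z":0,"hand":1},{"ax":0,"ay":0,"az":0,"x":0,"y":0,"z":0,"hand":1}]'
python3 go.py 0.5228 0.0222 0.154 -14.5
```

```text
time: 13.4
eef_pos: [0.5229, 0.0221, 0.1547]
tcp_rot: [-0.598, 0.376, -0.377, 0.598]
contact_force: [-3.8, 1.1, 8.8]
opening: 0.153
time: 13.82
eef_pos: [0.5237, 0.0225, 0.1556]
tcp_rot: [-0.651, 0.275, -0.277, 0.652]
contact_force: [-1.8, 1.4, 9.9]
opening: 0.15
time: 14.23
eef_pos: [0.5225, 0.0221, 0.1528]
tcp_rot: [0.687, -0.169, 0.169, -0.687]
contact_force: [-0.1, -0.2, -0.2]
opening: 0.152
t 14.23 pos [0.5225 0.0221 0.1528] yaw -27.64 open 0.152 F [-0.1 -0.2 -0.2] q [-0.15  0.05  2.02 -0.    1.07  0.33]
turn tool [ 2.000e-04 -2.293e-01  9.000e-04] then shift mm [ 0.2 -1.2  0.1]
```

```bash
python3 -m inch '[{"ax":0,"ay":-0.1,"az":0,"x":0,"y":0,"z":0,"hand":1},{"ax":0,"ay":-0.11,"az":0,"x":0,"y":0,"z":0,"hand":1},{"ax":0,"ay":0,"az":0,"x":0,"y":1.5,"z":0,"hand":1},{"ax":0,"ay":0,"az":0,"x":0,"y":1.5,"z":0,"hand":1},{"ax":0,"ay":0,"az":0,"x":0,"y":0,"z":0,"hand":1}]'
python3 -m inch '[{"ax":0,"ay":0,"az":0,"x":0,"y":1.5,"z":0,"hand":1},{"ax":0,"ay":0,"az":0,"x":0,"y":1.5,"z":0,"hand":1},{"ax":0,"ay":0,"az":0,"x":0,"y":0,"z":0,"hand":1},{"ax":0,"ay":0,"az":0,"x":0,"y":0,"z":0,"hand":1}]'
python3 go.py 0.5226 0.0222 0.147 -14.5
```

```text
time: 14.65
eef_pos: [0.5222, 0.0221, 0.1491]
tcp_rot: [0.7, -0.098, 0.097, -0.7]
contact_force: [-1.0, -0.3, -0.4]
opening: 0.151
time: 14.98
eef_pos: [0.5226, 0.0221, 0.1473]
tcp_rot: [0.701, -0.097, 0.097, -0.7]
contact_force: [-0.9, -0.0, 3.7]
opening: 0.149
t 14.98 pos [0.5226 0.0221 0.1473] yaw -15.73 open 0.149 F [-0.9 -0.   3.7] q [-0.15  0.05  2.03 -0.    1.06  0.12]
turn tool [ 0.0005 -0.0214  0.0002] then shift mm [-0.   0.3  0.1]
```

Dropped in: underside about 13.2 mm below the rim, at about 74°. Now I screw clockwise, following it down.

```bash
python3 -m inch '[{"ax":0,"ay":0.08,"az":0,"x":0,"y":0,"z":0,"hand":1},{"ax":0,"ay":0.08,"az":0,"x":0,"y":0,"z":0,"hand":1},{"ax":0,"ay":0.08,"az":0,"x":0,"y":0.2,"z":0,"hand":1},{"ax":0,"ay":0.08,"az":0,"x":0,"y":0.2,"z":0,"hand":1},{"ax":0,"ay":0,"az":0,"x":0,"y":0,"z":0,"hand":1}]'
python3 -m inch '[{"ax":0,"ay":0.08,"az":0,"x":0,"y":0.3,"z":0,"hand":1},{"ax":0,"ay":0.08,"az":0,"x":0,"y":0.3,"z":0,"hand":1},{"ax":0,"ay":0.08,"az":0,"x":0,"y":0.3,"z":0,"hand":1},{"ax":0,"ay":0.08,"az":0,"x":0,"y":0.3,"z":0,"hand":1},{"ax":0,"ay":0,"az":0,"x":0,"y":0,"z":0,"hand":1}]'
python3 go.py 0.5226 0.0222 0.1425 -89.5
```

```text
time: 15.4
eef_pos: [0.5227, 0.022, 0.1463]
tcp_rot: [0.676, -0.207, 0.208, -0.676]
contact_force: [0.6, -0.2, -0.2]
opening: 0.15
time: 15.82
eef_pos: [0.5227, 0.022, 0.1451]
tcp_rot: [0.635, -0.312, 0.312, -0.635]
contact_force: [0.7, -0.6, 0.3]
opening: 0.148
t 15.82 pos [0.5227 0.022  0.1451] yaw -52.34 open 0.148 F [ 0.7 -0.6  0.3] q [-0.15  0.06  2.03 -0.    1.06  0.76]
turn tool [-4.000e-04  6.486e-01  9.000e-04] then shift mm [-0.2  2.6 -0.1]
```

```bash
python3 -m inch '[{"ax":0,"ay":0.08,"az":0,"x":0,"y":0.35,"z":0,"hand":1},{"ax":0,"ay":0.08,"az":0,"x":0,"y":0.35,"z":0,"hand":1},{"ax":0,"ay":0.08,"az":0,"x":0,"y":0.35,"z":0,"hand":1},{"ax":0,"ay":0.08,"az":0,"x":0,"y":0.35,"z":0,"hand":1},{"ax":0,"ay":0,"az":0,"x":0,"y":0,"z":0,"hand":1}]'
python3 -m inch '[{"ax":0,"ay":0.08,"az":0,"x":0,"y":0.35,"z":0,"hand":1},{"ax":0,"ay":0.08,"az":0,"x":0,"y":0.35,"z":0,"hand":1},{"ax":0,"ay":0.08,"az":0,"x":0,"y":0.3,"z":0,"hand":1},{"ax":0,"ay":0.06,"az":0,"x":0,"y":0,"z":0,"hand":1},{"ax":0,"ay":0,"az":0,"x":0,"y":0,"z":0,"hand":1}]'
python3 go.py 0.5226 0.0222 0.1425 -89.5; python3 -c "
from plant import *;print(get_state()['wrist_torque'])"
```

```text
time: 16.23
eef_pos: [0.5227, 0.022, 0.1439]
tcp_rot: [0.577, -0.408, 0.409, -0.577]
contact_force: [0.9, -1.6, -0.1]
opening: 0.149
time: 16.65
eef_pos: [0.5224, 0.022, 0.1429]
tcp_rot: [0.51, -0.49, 0.49, -0.51]
contact_force: [-0.2, -0.9, 0.7]
opening: 0.152
t 16.65 pos [0.5224 0.022  0.1429] yaw -87.68 open 0.152 F [-0.2 -0.9  0.7] q [-0.15  0.06  2.03 -0.    1.05  1.38]
turn tool [0.0003 0.0318 0.0008] then shift mm [-0.2  0.4  0.2]
[-0.24378357  0.02525072  0.00528461]
```

```bash
python3 -m inch '[{"ax":0,"ay":0.03,"az":0,"x":0,"y":0.4,"z":0,"hand":1},{"ax":0,"ay":0.03,"az":0,"x":0,"y":0,"z":0,"hand":1},{"ax":0,"ay":0,"az":0,"x":0,"y":0,"z":0,"hand":1},{"ax":0,"ay":0,"az":0,"x":0,"y":0,"z":0,"hand":1}]'
python3 go.py 0.5226 0.0222 0.1425 -89.5; python3 -c "
from plant import *;print(get_state()['wrist_torque'])"
```

```text
time: 16.98
eef_pos: [0.5224, 0.0217, 0.1428]
tcp_rot: [0.496, -0.504, 0.505, -0.495]
contact_force: [-2.0, -2.4, 3.6]
opening: 0.152
t 16.98 pos [0.5224 0.0217 0.1428] yaw -90.97 open 0.152 F [-2.  -2.4  3.6] q [-0.15  0.06  2.03 -0.    1.05  1.44]
turn tool [ 0.0004 -0.0257  0.002 ] then shift mm [-0.5  0.3  0.2]
[-0.49291078  0.34197149  0.61535209]
```

The stop is felt (0.6 N m at the wrist) and the lid is at about 17.7 mm. I ease the twist, hold, release and back off.

```bash
python3 -m inch '[{"ax":0,"ay":-0.02,"az":0,"x":0,"y":0,"z":0,"hand":1},{"ax":0,"ay":0,"az":0,"x":0,"y":-0.3,"z":0,"hand":1},{"ax":0,"ay":0,"az":0,"x":0,"y":0,"z":0,"hand":1},{"ax":0,"ay":0,"az":0,"x":0,"y":0,"z":0,"hand":1},{"ax":0,"ay":0,"az":0,"x":0,"y":0,"z":0,"hand":1}]'
python3 -m inch '[{"ax":0,"ay":0,"az":0,"x":0,"y":0,"z":0,"hand":-1},{"ax":0,"ay":0,"az":0,"x":0,"y":0,"z":0,"hand":-1},{"ax":0,"ay":0,"az":0,"x":0,"y":0,"z":0,"hand":-1},{"ax":0,"ay":0,"az":0,"x":0,"y":0,"z":0,"hand":-1},{"ax":0,"ay":0,"az":0,"x":0,"y":0,"z":0,"hand":-1}]'
python3 -m inch '[{"ax":0,"ay":0,"az":0,"x":0,"y":-10,"z":0,"hand":-1},{"ax":0,"ay":0,"az":0,"x":0,"y":-25,"z":0,"hand":-1},{"ax":0,"ay":0,"az":0,"x":0,"y":-30,"z":0,"hand":-1},{"ax":0,"ay":0,"az":0,"x":0,"y":-30,"z":0,"hand":-1},{"ax":0,"ay":0,"az":0,"x":0,"y":-10,"z":0,"hand":-1}]'
python3 -m inch '[{"ax":0,"ay":0,"az":0,"x":35,"y":0,"z":0,"hand":-1},{"ax":0,"ay":0,"az":0,"x":40,"y":0,"z":0,"hand":-1},{"ax":0,"ay":0,"az":0,"x":40,"y":0,"z":0,"hand":-1},{"ax":0,"ay":0,"az":0,"x":40,"y":0,"z":0,"hand":-1},{"ax":0,"ay":0,"az":0,"x":30,"y":0,"z":0,"hand":-1}]'
python3 - <<'E'
from h import *
t=shot('top','top5');s=shot('side','side5')
crop('f1','top5',220,150,60,75,7);crop('f2','side5',205,135,90,90,4.2)
a=cv2.imread('pics/f1.png');b=cv2.imread('pics/f2.png');o=np.zeros((525,420+378,3),np.uint8);o[:,:420]=a;o[:b.shape[0],420:420+b.shape[1]]=b
cv2.imwrite('pics/fin.png',o)
def q(n,P):
    u,v=proj(t,P);print(n,((u-220+.5)*7-.5).round(1),((v-150+.5)*7-.5).round(1))
def r(n,P):
    u,v=proj(s,P);print(n,420+((u-205+.5)*4.2-.5).round(1),((v-135+.5)*4.2-.5).round(1))
for a in(-.025,.025): q('bar end',[.5226+a,.022,.156]); r('bar end',[.5226+a,.022-.007,.156])
q('cap',[.5226,.022,.124]);r('cap front bottom',[.5226,.022-.031,.102])
for a in(-.031,.031): r('cap side',[.5226+a,.022,.113])
for n in('top','side'):
    A=np.load(f'pics/{n}0.npz')['img'].astype(int);B=np.load(f'pics/{n}5.npz')['img'].astype(int)
    D=np.abs(A-B).max(2)>40
    if n=='top': print([D[v-25:v+25,u-25:u+25].sum() for u,v in((172,120),(230,130),(268,130),(340,115),)])
E
```

```text
time: 17.4
eef_pos: [0.5225, 0.0219, 0.1428]
tcp_rot: [0.5, -0.5, 0.501, -0.499]
contact_force: [-1.7, -3.7, 3.5]
opening: 0.153
time: 17.82
eef_pos: [0.5224, 0.0225, 0.1424]
tcp_rot: [-0.499, 0.501, -0.501, 0.499]
contact_force: [0.3, 0.1, -0.3]
opening: 0.849
time: 18.23
eef_pos: [0.5248, 0.0221, 0.2539]
tcp_rot: [0.497, -0.498, 0.503, -0.501]
contact_force: [0.8, 0.3, 1.5]
opening: 1.004
time: 18.65
eef_pos: [0.5215, -0.1653, 0.2478]
tcp_rot: [0.499, -0.501, 0.501, -0.499]
contact_force: [0.8, -0.6, -0.2]
opening: 0.999
bar end 182.1 355.8
bar end 555.8 96.5
bar end 182.0 213.3
bar end 649.7 91.1
cap 183.2 292.0
cap front bottom 608.2 201.9
cap side 547.2 155.4
cap side 659.5 148.7
[np.int64(0), np.int64(0), np.int64(0), np.int64(0)]
```

View pics/fin.png

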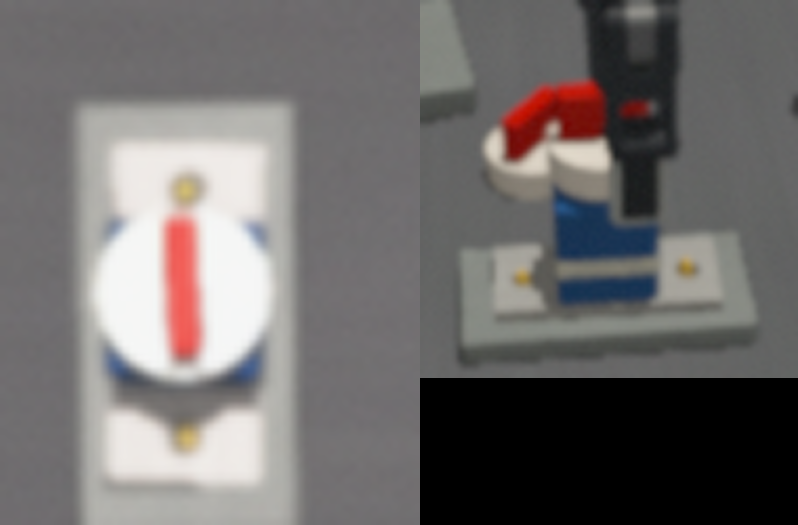

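The final view shows both pins through the foot at (185,188) and (186,437). The cap is centred at (183,292), as predicted. The bar runs from (181,218) to (185,360), about 2° from the foot. The gripper is clear, and the images show no change around the jar, tub and spatula.

```bash
python3 -c "
from plant import *
print(sign_off())"
```

```text
the job is handed in; nothing more can be done
None
```

The canister is docked with the lid screwed home, and I handed the job in at about 18.8 s of the 64 s allowed; no verdict is reported.

- **Docking:** the canister sits on the smaller dock with both pins showing through its foot. It is in line with the dock to about 1.5° by eye from the picture. I corrected a shift of about 2.5 mm along the foot from the grasp before lowering it.
- **Lid:** I used the one farthest from the base (0.60 m against 0.51 m).
  - It rested on the thread at about 25°, roughly 5.8 mm below the rim with 8 N of contact.
  - I turned it back to about 74°, where it dropped to about 13.2 mm.
  - I then screwed it clockwise to the stop, felt as 0.6 N m at the wrist, at about 17.7 mm.
- **Last checks:** the cap is centred as predicted and the bar is about 2° off the foot. The gripper is open and clear, and the images show no change around the jar, tub or spatula.
- **Limits of the checks:** the lid depths come from the arm's own position readings, not from images. In the last side view the gripper hid part of the lid, so I judged it there mainly from the top view. No check failed.

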